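# Align the filter disc and latch the tray of a nail-dust extractor

## Robot

A 7-joint arm with a two-finger parallel gripper is mounted at the origin on the work surface. World frame = base frame: x ahead of the robot, y to its left, z up, the work surface at z = 0. Lengths are in m, angles in rad, forces in N, time in s.
With the tool pointing down it reaches from about 0.4 to 0.875 m from the base axis. Payload 19.3 kg.
Tool frame: the origin (TCP) lies at the very end of the fingers, on their centre line; the grasp point (between the pads) lies bot.grasp_offset behind it (bot.grasp_offset is the distance from the TCP to the grasp point, in m); z points along the fingers, y is the direction in which the jaws open and shut (so a half turn about z gives the same grasp; the last joint's range is limited). The gripper opens to 85 mm and grips with 20 to 120 N. Pads are 22 mm wide; open, the fingers measure 114 mm over their backs; the gripper's body (76 mm by 85 mm) begins 54 mm behind the grasp point. The pads swing forward as they close: fully open they stand 13 mm farther back than shut.
Start: joints at [1.059, 0.521, -0.036, 1.599, 0.021, 1.021, -0.113], TCP at [0.267, -0.565, 0.231] pointing down, gripper open.
Joint ranges: [-2.91, 2.91], [-0.3, 2.13], [-1.5, 1.42], [0.17, 2.43], [-1.26, 4.41], [0.16, 1.93], [-2.52, 2.52]. Speed limits (rad/s): [1.89, 1.89, 2.39, 2.39, 3.01, 3.01, 3.01].

## Interface

Orientations are given as [roll, pitch, yaw] about the fixed x, y, z axes, in that order (R = Rz(yaw) Ry(pitch) Rx(roll)).
In Python, from workcell import bot gives the robot as it stands. The module is installed in compiled form; this text tells all that it offers.
- The arm moves only by the shell command python3 -m handwheel 'ROWS' [OPENING] [FORCE]. ROWS is JSON, a list of rows, each a list of 6 numbers: the shift along the tool's x, y, z as a fraction of full scale, then the turn, a rotation vector about the tool's x, y, z as a fraction of full scale. In form: [[x, y, z, rx, ry, rz], ...]. A call has 1 to 8 rows; each row shifts and turns the commanded pose from where the row before left it, along the tool's axes as they then stand; what a row does not reach is not made up. Full scale, the value 1, is 0.025 m for a shift and 360 degrees for a turn. A row lasts 1/8 s, in which the tool goes at most 62.5 mm and 10.7 degrees, less where a joint would pass 70% of its speed; a pose out of reach is approached as far as the arm can. A call with a number of a shift or a turn outside -1 to 1 is refused whole. A call with a gripper value outside its range is refused whole. OPENING is the closure, from -1 (fully open) to 1 (shut), set as the call begins (- or left out, the last holds). The fingers move at their own pace and stop on an object; FORCE is the grip in N (left out, the last holds). Time passes only in rows, so rows that do not move let the fingers close. It gives the time, the measured TCP pose, the force and the opening at its end, in the units of the state.
- bot.observe(): the state, without advancing time (a new reading comes with each control period).
- bot.grab_frame(name): name is "scene" or "top" or "wrist"; returns a dict with "pixels" (480x640x3 uint8, blue, green, red), "vertical_fov" (degrees; the focal length in pixels is half the picture's height over the tangent of half this angle, whatever the lens; pixels are square), "cx", "cy" (the principal point, pixels), "R" (3x3) and "t" (3): a world point X has camera coordinates R X + t. Camera axes: x right, y down, z forward; pixel columns grow to the right and rows downward; lengths in m; the calibration is good to about 2 mm. A picture is of the moment at which its call begins. There is no depth.
- bot.job_done(): hands the job in, once; it reports no verdict.
Trained networks look in a picture, given as the dict that the camera call returned (one of the last four; its "shot" number tells which), for a name from the list of things; names that differ only in an ending like _2 or _b are one class to them, and where a whole thing is asked for, a point or a joint stands for the part that bears it (a point fixed in the world has none). Each returns a list of dicts, best first, with "score" (0 to 1); they miss things now and then, are a little off and sometimes report something else, mostly with a low value. They report only what shows in the picture. A call takes as long as a camera call.
- bot.trace(picture, thing): "region" (480x640 bool, what is visible of it) and "point" ([column, row] in pixels, amid what is visible of it).
The state is a dict: "clock": time; "qpos": joint angles; "qd": joint speeds; "joint_efforts": joint torques, N m; "position": TCP position; "tool_rot": TCP orientation; "force": force on the tool from outside, world axes, zero at the start; "moment": the same for the moment, N m; "grip_width": finger opening in m.
Only numpy, scipy, OpenCV 4.12 (cv2) and the standard library are available. Lean on these libraries where they do the work, as an engineer would, in place of code of your own. Each camera call takes 0.05 s, during which the arm holds its last target.

## Task

Get the nail-dust extractor ready: turn the white filter disc inside the open tray, by a fingertip in its blue finger pocket, until its flat edge lies flush along the aluminium bar in the tray. Then push the tray into the machine until its push-push latch catches, let go and make sure that it stays in, with the flat still against the bar. Be gentle with the filter (it cracks if pressed hard), keep it lying flat in the tray, and do not disturb the other things on the desk.

Things in the scene. Friction and masses are not known exactly. Their poses are not given: they have to be found in the camera images.
- disc: white round filter lying loose in the tray: 160 mm diameter, 22 mm thick, about 0.2 kg, one straight flat (84 mm long, blue stripe) cut 68 mm from the centre, grey pleats on top. Origin: centre of the full circle, on the underside; z up, +y at right angles to the flat, towards it. It has about 3 mm of play until aligned; slippery plastic: drag under 1.5 N. It cracks above 45 N of finger force.
- pocket (a point): centre of the mouth of the disc's round blue-floored finger pocket: 46 mm wide, 14 mm deep, floor 20 mm above the table, mouth level with the disc's top (34 mm above the table). It lies opposite the flat, 46 mm from the disc's centre (disc y = -46 mm). Axes as the disc's.
- flat (a point): middle of the disc's flat face (on disc +y, 68 mm from centre, half way up). Axes as the disc's.
- bar (a point): middle of the inner face of the aluminium alignment bar along one side of the tray (140 mm long, top 40 mm above the table, face 83 mm from the tray's middle). Tray axes: +x is the way the tray goes in, +y points into the bar. Seated: disc +y along this +y, disc centre 68 mm from the face. Tray inside 166 x 166 mm, floor 12 mm, walls 36 mm above the table.
- push (a point): middle of the tray's flat front face (blue pad, the place to push); the plate is 212 mm wide, from 6 to 62 mm above the table, 10 mm thick, this point 34 mm up and 100 mm before the tray's middle. Axes as the tray's.
- tray (a joint): how far the tray is in, m: 0 out (start), 0.200 held by the latch, 0.2115 hard stop. A spring resists with 6 N at the start, 8 N at the end, plus 50 N per m/s. To latch: press past 0.200 until it stops hard at about 0.2105 (some 10 N on the way, 15 N is plenty), then draw back briskly; it springs back to 0.200 and is held. A second press releases it and it slides out: then wait 4 s before trying again.
- extractor: white dust extractor, fixed to the table. Origin: on the table under the middle of the open tray (fully out); +x is the direction in which the tray goes in. Its housing stands from x = 148 mm to 410 mm, 256 mm wide, 60 mm high at its front edge and rising to 105 mm.
- polish_a: nail polish bottle, 34 mm diameter, 75 mm high, stands beside the tray; origin under its centre; leave alone
- polish_b: as polish_a, another colour; leave alone
- polish_c: as polish_a, another colour; leave alone
- buffer: green buffer block 95 x 26 x 26 mm, origin under its centre, length along x; leave alone
- file: blue nail file 178 x 28 x 5 mm, origin under its centre, length along x; leave alone
- swab_cup: white cup, 70 mm diameter, 60 mm high, origin under its centre; leave alone

How it is judged:
By the outcome, as a careful person would: the job done as asked, in the order asked, and still so for the second after the job is handed in, with the robot touching nothing.
It also fails if it takes over 67 s, if anything falls off the work surface, if the arm or the gripper's body presses on something with over 40 N, if the wrist force passes 120 N, or if a joint passes its speed limit or range.

## Working session

There is one attempt and no reset: what is moved stays moved. The work goes in short steps, Python scripts to look and compute and a shell command to move; the robot and the scene stay as the last step left them, time stands still between calls to the robot, and variables do not carry over. Pictures are saved under pics/ and viewed, and the job is handed in when it is done.

```bash
mkdir -p pics
python3 - <<'E'
from workcell import bot
import cv2
s=bot.observe();print({k:(v if not hasattr(v,'round') else v) for k,v in s.items()},bot.grasp_offset)
for n in("scene","top","wrist"):
    f=bot.grab_frame(n);cv2.imwrite(f"pics/{n}0.png",f["pixels"]);print(n,f["vertical_fov"],f["cx"],f["cy"],f["R"],f["t"])
E
```

```text
{'clock': 0.0, 'qpos': array([ 1.05881084,  0.52201752, -0.03632349,  1.59996229,  0.02120652,
        1.02108403, -0.11278435]), 'qd': array([-0.00087831,  0.00103998,  0.00046635, -0.00033311, -0.00023913,
        0.00086892,  0.00214611]), 'joint_efforts': array([ 1.07505534e-04, -9.27126861e+01,  1.97986096e+00, -3.69940174e+01,
        1.77445990e-02,  8.09024263e-03, -7.95985511e-05]), 'position': array([ 0.26705363, -0.56472928,  0.23073995]), 'tool_rot': array([-3.14050984e+00,  8.32654761e-05,  4.41790405e-01]), 'force': array([0.50812008, 0.40778015, 0.91280833]), 'moment': array([ 0.04716542,  0.00784516, -0.01370218]), 'grip_width': 0.08519899532947331} 0.0187
scene 44.88773629397408 314.4855555318112 233.5741524387449 [[-0.3294853   0.94410598 -0.01016529]
 [ 0.68896939  0.23305525 -0.68629909]
 [-0.64557    -0.23312903 -0.7272484 ]] [ 0.20237409 -0.3895132   1.56764895]
top 56.649079246782186 321.38720473864385 239.46792570842794 [[-1.10382374e-01 -9.93888780e-01  9.08438209e-04]
 [-9.71497932e-01  1.07702610e-01 -2.11167979e-01]
 [ 2.09779643e-01 -2.41917687e-02 -9.77449364e-01]] [0.0693769  0.60938146 0.73911143]
wrist 71.87150075556143 316.01340242312295 235.38913862889834 [[ 4.28282410e-01 -9.03644929e-01 -1.39633526e-04]
 [-8.65049344e-01 -4.10034705e-01  2.89069495e-01]
 [-2.61273438e-01 -1.23682590e-01 -9.57308105e-01]] [-0.62402696 -0.03792677  0.37808029]
```

View pics/top0.png

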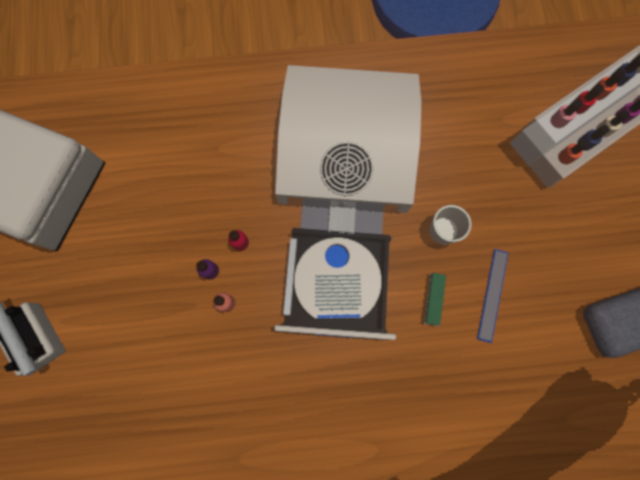

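View pics/scene0.png

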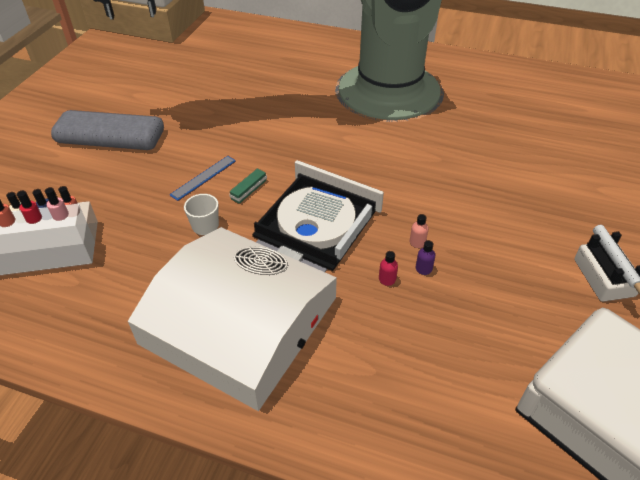

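```bash
cat > h.py <<'E'
import numpy as np, cv2
from workcell import bot
def ray(f,u,v,z):
    F=240/np.tan(np.radians(f["vertical_fov"])/2)
    d=np.array([(u-f["cx"])/F,(v-f["cy"])/F,1.]);R=np.array(f["R"]);t=np.array(f["t"])
    c=-R.T@t;w=R.T@d
    return (c+w*((z-c[2])/w[2]))
def proj(f,X):
    F=240/np.tan(np.radians(f["vertical_fov"])/2)
    p=np.array(f["R"])@np.array(X)+np.array(f["t"]);return np.array([f["cx"]+F*p[0]/p[2],f["cy"]+F*p[1]/p[2]])
def cen(m):
    ys,xs=np.nonzero(m);return xs.mean(),ys.mean()
E
python3 - <<'E'
from h import *
for n in("top","scene"):
    f=bot.grab_frame(n)
    for th,z in(("disc",.034),("pocket",.02),("bar",.04),("push",.034),("flat",.023),("extractor",.06),("polish_a",.04),("tray",.03),("swab_cup",.05),("buffer",.026)):
        for r in bot.trace(f,th)[:3]:
            m=r["region"];u,v=r["point"]
            c=cv2.minAreaRect(np.argwhere(m)[:,::-1].astype(np.float32))
            print(n,th,round(r["score"],2),m.sum(),np.round(r["point"]),ray(f,*cen(m),z).round(4), np.round(c[0]),np.round(c[1]),round(c[2]))
f=bot.grab_frame("top");np.save("top.npy",f,allow_pickle=True)
p=f["pixels"];c=cv2.resize(p[215:350,260:410],None,fx=5,fy=4.4*5/4.4*0.88,interpolation=cv2.INTER_CUBIC)
cv2.imwrite("pics/crop.png",cv2.resize(p[220:345,265:405],(672,600),interpolation=cv2.INTER_CUBIC))
E
```

```text
top disc 0.7 5620 [337. 280.] [ 0.542  -0.0205  0.034 ] [338. 278.] [80. 86.] 89
top disc 0.35 5654 [342. 316.] [ 0.5426 -0.0194  0.034 ] [339. 268.] [119. 135.] 4
top pocket 0.68 5723 [336. 278.] [ 0.5438 -0.0208  0.02  ] [338. 278.] [80. 85.] 90
top bar 0.57 5646 [342. 318.] [ 0.5419 -0.0201  0.04  ] [340. 268.] [120. 135.] 5
top push 0.66 5588 [338. 320.] [ 0.5423 -0.0198  0.034 ] [340. 268.] [120. 135.] 4
top push 0.63 908 [435. 298.] [ 0.4866 -0.1923  0.034 ] [435. 299.] [18. 53.] 7
top flat 0.6 5776 [338. 280.] [ 0.5432 -0.0204  0.023 ] [338. 278.] [81. 85.] 90
top extractor 0.61 26261 [348. 163.] [ 0.7356 -0.0577  0.06  ] [344. 202.] [143. 269.] 4
top extractor 0.24 1439 [492. 296.] [ 0.4793 -0.2882  0.06  ] [493. 296.] [16. 93.] 11
top polish_a 0.88 377 [206. 267.] [0.587  0.2156 0.04  ] [207. 269.] [25. 18.] 27
top polish_a 0.8 318 [221. 303.] [0.5222 0.1894 0.04  ] [224. 303.] [21. 18.] 45
top polish_a 0.66 349 [236. 244.] [0.6349 0.1557 0.04  ] [238. 240.] [20. 20.] 90
top tray 0.65 5707 [337. 320.] [ 0.5427 -0.0202  0.03  ] [340. 268.] [121. 135.] 5
top swab_cup 0.56 1189
[... 640 characters left out ...]
266.] [163. 262.] 33
scene polish_a 0.97 464 [419. 231.] [0.5354 0.1914 0.04  ] [419. 231.] [17. 34.] 11
scene polish_a 0.8 481 [424. 258.] [0.5995 0.2184 0.04  ] [426. 257.] [17. 35.] 11
scene polish_a 0.69 525 [388. 273.] [0.6488 0.1582 0.04  ] [389. 268.] [19. 35.] 8
scene tray 0.89 4687 [328. 191.] [ 0.5446 -0.0109  0.03  ] [319. 215.] [101. 104.] 31
scene swab_cup 0.69 1150 [200. 212.] [ 0.6338 -0.2334  0.05  ] [201. 214.] [40. 34.] 90
scene swab_cup 0.4 27948 [249. 299.] [ 0.797  -0.0619  0.05  ] [257. 266.] [165. 258.] 32
scene buffer 0.8 627 [248. 186.] [ 0.5055 -0.1934  0.026 ] [247. 185.] [16. 43.] 47
scene buffer 0.63 527 [389. 271.] [0.6359 0.1559 0.026 ] [388. 268.] [34. 19.] 90
```

View pics/crop.png

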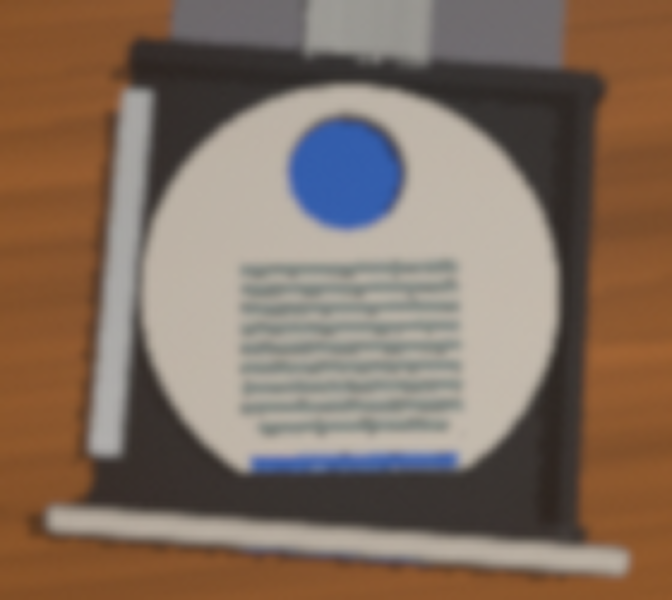

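```bash
cat > fit.py <<'E'
from h import *
from scipy.optimize import least_squares
f=bot.grab_frame("top")
def px(a): return np.array(a)/4.8+np.array([265,220])
pl=[ray(f,*px(a),.062)[:2] for a in((45,520),(628,562))]
br=[ray(f,*px(a),.04)[:2] for a in((153,90),(123,457))]
mod=np.array([(-.095,.106),(-.095,-.106),(.07,.083),(-.07,.083)])
obs=np.array(pl+br)
def T(p,m): c,s=np.cos(p[2]),np.sin(p[2]);return m@np.array([[c,s],[-s,c]])+p[:2]
r=least_squares(lambda p:(T(p,mod)-obs).ravel(),[.54,-.02,0])
print("tray",r.x,"deg",np.degrees(r.x[2]));print((r.fun.reshape(-1,2)*1000).round(1))
hsv=cv2.cvtColor(f["pixels"],cv2.COLOR_BGR2HSV)
b=((hsv[...,0]>100)&(hsv[...,0]<125)&(hsv[...,1]>150)&(hsv[...,2]>80)).astype(np.uint8);b[:225]=0;b[345:]=0;b[:,:290]=0;b[:,390:]=0
n,l,st,ce=cv2.connectedComponentsWithStats(b)
for i in range(1,n):
    if st[i,4]>5: print(st[i],ce[i],ray(f,*ce[i],.02),ray(f,*ce[i],.034))
t0=bot.trace(f,"disc")[0]["region"].astype(np.uint8)
c,_=cv2.findContours(t0,cv2.RETR_EXTERNAL,cv2.CHAIN_APPROX_NONE);c=max(c,key=cv2.contourArea)[:,0]
P=np.array([ray(f,u,v,.034)[:2] for u,v in c])
q=least_squares(lambda p:np.hypot(*(P-p[:2]).T)-.08,[.54,-.02],loss='soft_l1',f_scale=.001)
print("disc",q.x)
E
python3 fit.py
```

```text
tray [ 0.5403416  -0.02185729 -0.1858395 ] deg -10.647818919695927
[[ 0.6 -0.4]
 [-0.5 -1.1]
 [-0.6  0.4]
 [ 0.5  1.2]]
[326 246  22  21 349] [336.53868195 255.71919771] [ 0.58851199 -0.02442151  0.02      ] [ 0.586088   -0.02365295  0.034     ]
disc [ 0.541663   -0.01991839]
```

```bash
python3 -m handwheel '[[0,0,0,0,0,0.025],[0,0,0,0,0,0.025],[0,0,0,0,0,0.025],[0,0,0,0,0,0.025],[0,0,0,0,0,0]]' 1 30
```

```text
clock: 2.02
position: [0.2674, -0.5649, 0.2313]
tool_rot: [3.141, 0.0, -0.186]
force: [0.1, -0.8, -0.3]
grip_width: 0.0001
```

```bash
python3 -m handwheel '[[0.36,-1,0,0,0,0],[0.36,-1,0,0,0,0],[0.36,-1,0,0,0,0],[0.36,-1,0,0,0,0],[0.36,-1,0,0,0,0],[0.36,-1,0,0,0,0],[0.36,-1,0,0,0,0],[0.36,-1,0,0,0,0]]'
```

```text
clock: 3.02
position: [0.3755, -0.3811, 0.2314]
tool_rot: [3.141, -0.0, -0.182]
force: [0.6, -0.3, -1.0]
grip_width: 0.0001
```

```bash
python3 -m handwheel '[[0.36,-1,0,0,0,0],[0.36,-1,0,0,0,0],[0.36,-1,0,0,0,0],[0.36,-1,0,0,0,0],[0.36,-1,0,0,0,0],[0.36,-1,0,0,0,0],[0.36,-1,0,0,0,0],[0.36,-1,0,0,0,0]]'
```

```text
clock: 4.03
position: [0.4834, -0.1979, 0.2314]
tool_rot: [3.141, -0.0, -0.182]
force: [-0.2, 0.0, -1.1]
grip_width: 0.0002
```

```bash
python3 -m handwheel '[[0.35,-0.95,0.5,0,0,0],[0.35,-0.95,0.5,0,0,0],[0.35,-0.95,0.5,0,0,0],[0.35,-0.95,0.5,0,0,0],[0.35,-0.95,0.5,0,0,0],[0.35,-0.95,0.5,0,0,0],[0.35,-0.95,0.5,0,0,0],[0.35,-0.95,0.5,0,0,0]]'
python3 - <<'E'
from h import *
f=bot.grab_frame("wrist");cv2.imwrite("pics/w1.png",f["pixels"])
hsv=cv2.cvtColor(f["pixels"],cv2.COLOR_BGR2HSV)
b=((hsv[...,0]>100)&(hsv[...,0]<125)&(hsv[...,1]>150)&(hsv[...,2]>80)).astype(np.uint8)
n,l,st,ce=cv2.connectedComponentsWithStats(b)
for i in range(1,n):
    if st[i,4]>30: print(st[i],ce[i],ray(f,*ce[i],.02))
s=bot.observe();print(s["position"],s["tool_rot"])
E
```

```text
clock: 5.03
position: [0.5874, -0.0242, 0.1309]
tool_rot: [-3.141, -0.0, -0.182]
force: [0.9, -0.3, 0.2]
grip_width: 0.0
[ 287  207   56   51 2189] [314.78529009 232.05938785] [ 0.58725676 -0.02275833  0.02      ]
[597 275  43  88 263] [617.38403042 323.06463878] [ 0.4590737  -0.26607322  0.02      ]
[ 0.58812463 -0.02051734  0.12940032] [-3.13980390e+00  1.00217215e-03 -1.78965299e-01]
```

View pics/w1.png

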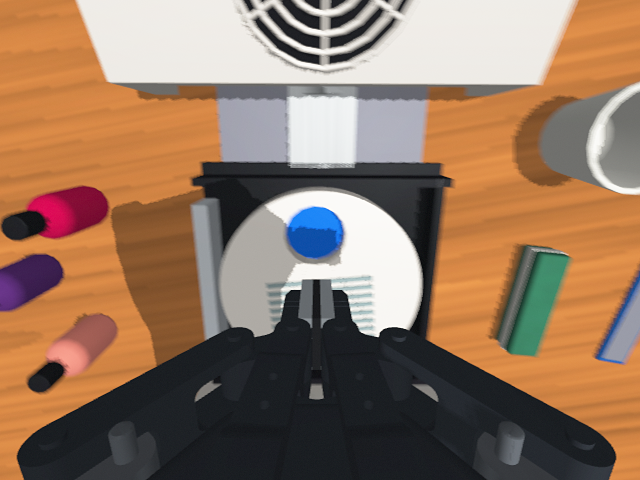

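```bash
python3 -m handwheel '[[0,0.11,0.8,0,0,0],[0,0,0.8,0,0,0],[0,0,0.8,0,0,0],[0,0,0.5,0,0,0],[0,0,0.5,0,0,0],[0,0,0.4,0,0,0],[0,0,0.3,0,0,0],[0,0,0,0,0,0]]'
python3 - <<'E'
from h import *
f=bot.grab_frame("wrist");cv2.imwrite("pics/w2.png",f["pixels"])
f=bot.grab_frame("top");cv2.imwrite("pics/t2.png",cv2.resize(f["pixels"][200:360,240:420],(675,600)))
E
```

```text
clock: 6.08
position: [0.5862, -0.0276, 0.0284]
tool_rot: [3.141, 0.001, -0.186]
force: [0.5, 0.0, -0.3]
grip_width: 0.0001
```

View pics/w2.png

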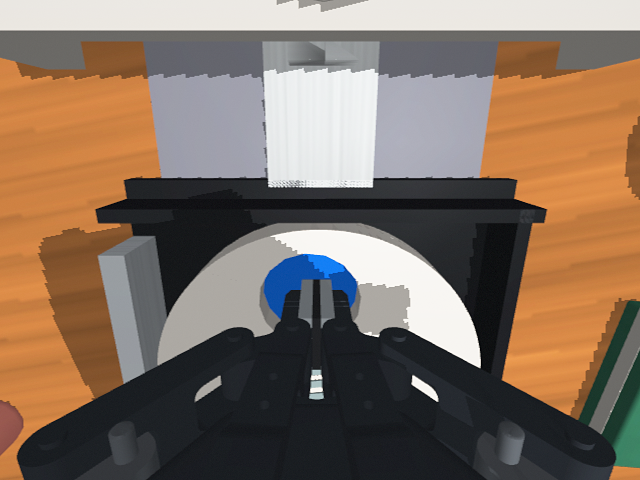

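```bash
python3 -m handwheel '[[0,0.24,0.06,0,0,0],[-0.02,0.24,0,0,0,0],[-0.06,0.23,0,0,0,0],[-0.08,0.23,0,0,0,0],[-0.12,0.21,0,0,0,0],[-0.14,0.2,0,0,0,0],[-0.16,0.17,0,0,0,0],[-0.18,0.15,0,0,0,0]]'
python3 - <<'E'
from h import *
f=bot.grab_frame("wrist");cv2.imwrite("pics/w3.png",f["pixels"])
f=bot.grab_frame("top");cv2.imwrite("pics/t3.png",cv2.resize(f["pixels"][200:360,240:420],(675,600)))
E
```

```text
clock: 7.18
position: [0.5596, -0.0654, 0.0273]
tool_rot: [3.142, 0.0, -0.187]
force: [0.2, -0.7, 0.9]
grip_width: -0.0001
```

View pics/w3.png

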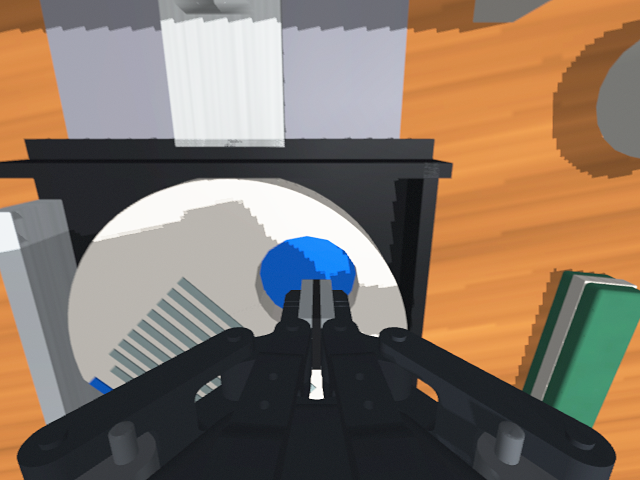

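View pics/t3.png

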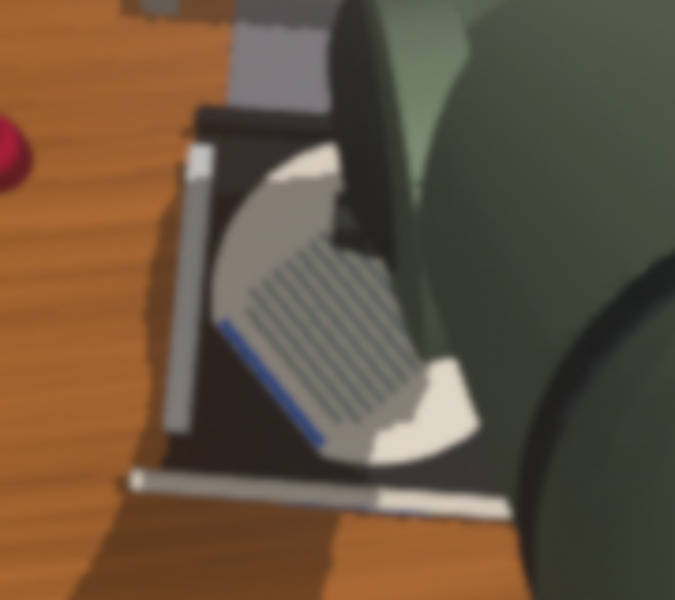

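```bash
python3 -m handwheel '[[-0.21,0.12,0,0,0,0],[-0.22,0.1,0,0,0,0],[-0.23,0.06,0,0,0,0],[-0.24,0.04,0,0,0,0],[-0.24,0,0,0,0,0],[-0.24,-0.02,0,0,0,0],[0,0,0,0,0,0]]'
python3 - <<'E'
from h import *
f=bot.grab_frame("wrist");cv2.imwrite("pics/w4.png",f["pixels"])
f=bot.grab_frame("top");cv2.imwrite("pics/t4.png",cv2.resize(f["pixels"][200:360,240:420],(675,600)))
E
```

```text
clock: 8.15
position: [0.5243, -0.0659, 0.0273]
tool_rot: [-3.142, 0.0, -0.186]
force: [0.2, -0.5, 0.4]
grip_width: 0.0001
```

View pics/w4.png

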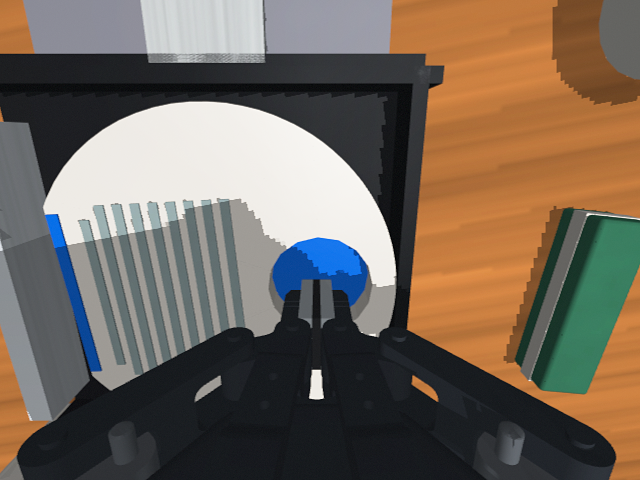

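View pics/t4.png

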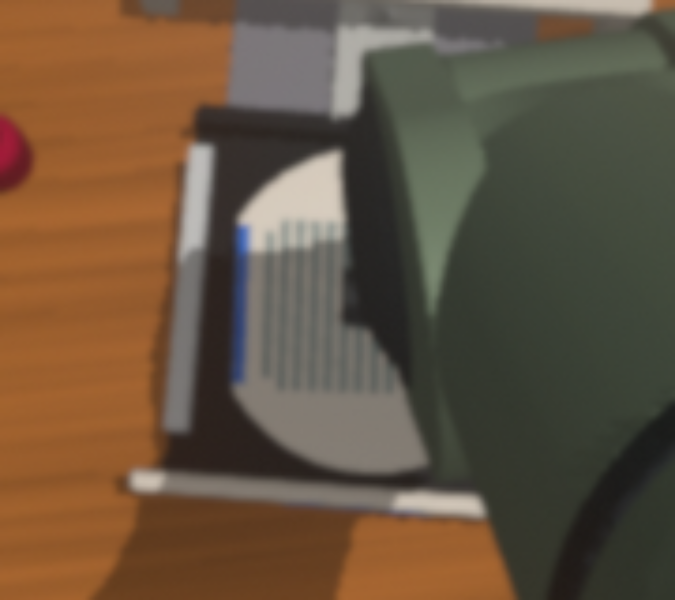

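```bash
python3 -m handwheel '[[-0.1,0,0,0,0,0],[0.2,0,0,0,0,0],[0.18,0,0,0,0,0],[0,-0.2,0,0,0,0],[0,-0.2,0,0,0,0],[0,-0.16,0,0,0,0],[0,0,0,0,0,0]]'
python3 - <<'E'
from h import *
f=bot.grab_frame("wrist");cv2.imwrite("pics/w5.png",f["pixels"])
f=bot.grab_frame("top");cv2.imwrite("pics/t5.png",cv2.resize(f["pixels"][200:360,240:420],(675,600)))
E
```

```text
clock: 9.12
position: [0.5342, -0.0531, 0.0273]
tool_rot: [-3.141, -0.0, -0.186]
force: [0.4, -0.3, -0.1]
grip_width: 0.0
```

View pics/w5.png

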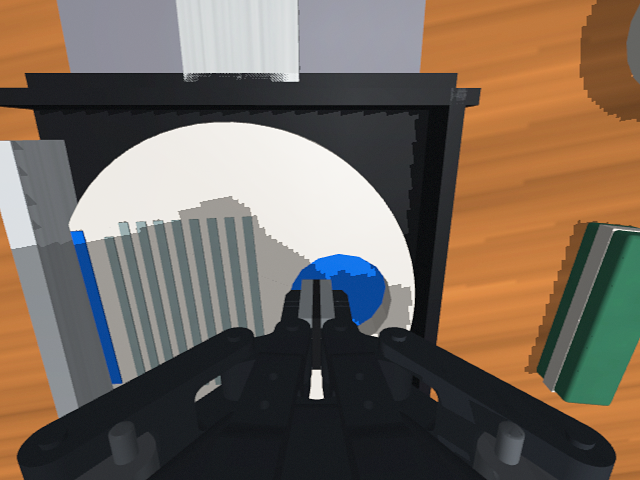

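View pics/t5.png

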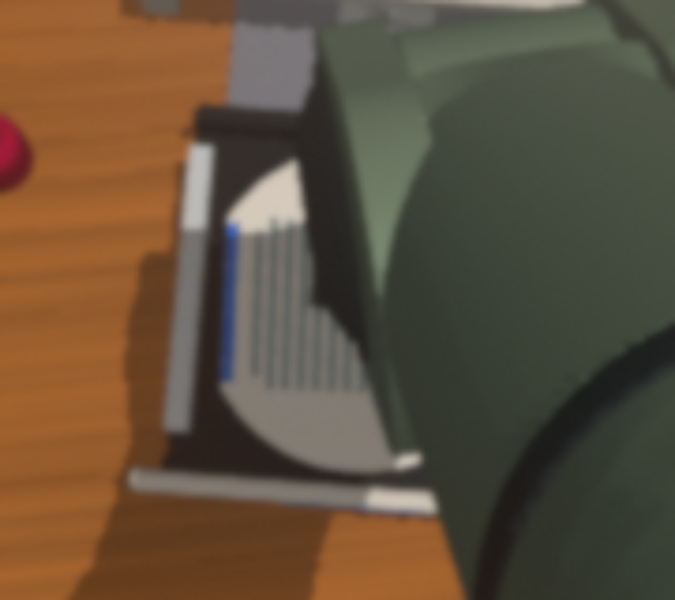

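```bash
python3 -m handwheel '[[0,-0.12,0,0,0,0],[0,-0.12,0,0,0,0],[0,-0.12,0,0,0,0],[0,0,0,0,0,0]]'; python3 -m handwheel '[[0,-0.05,0,0,0,0],[0,0,0,0,0,0]]'
```

```text
clock: 9.72
position: [0.5359, -0.0444, 0.0273]
tool_rot: [-3.141, -0.0, -0.186]
force: [1.0, -0.0, 0.7]
grip_width: -0.0006
clock: 9.98
position: [0.5361, -0.0435, 0.0273]
tool_rot: [-3.142, 0.0, -0.187]
force: [-0.4, -0.1, 0.3]
grip_width: 0.0002
```

```bash
python3 -m handwheel '[[0,-0.04,0,0,0,0],[0,0,0,0,0,0]]'
python3 - <<'E'
from h import *
f=bot.grab_frame("wrist");cv2.imwrite("pics/w6.png",f["pixels"])
f=bot.grab_frame("top");cv2.imwrite("pics/t6.png",cv2.resize(f["pixels"][200:360,240:420],(675,600)))
E
```

```text
clock: 10.22
position: [0.5363, -0.0425, 0.0273]
tool_rot: [-3.142, 0.0, -0.187]
force: [-0.1, -0.4, 1.2]
grip_width: -0.0
```

View pics/w6.png

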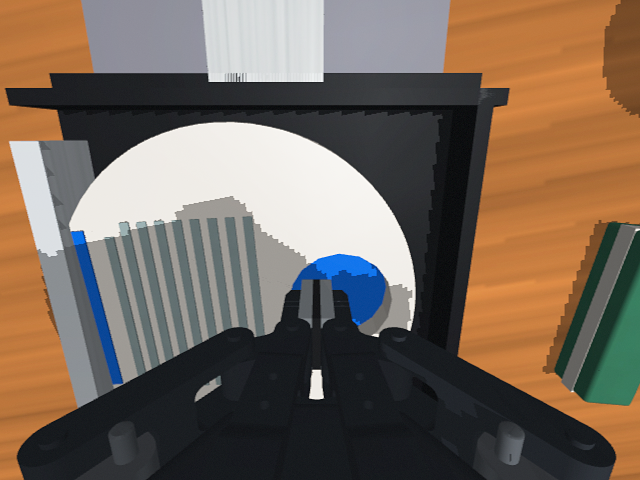

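View pics/t6.png

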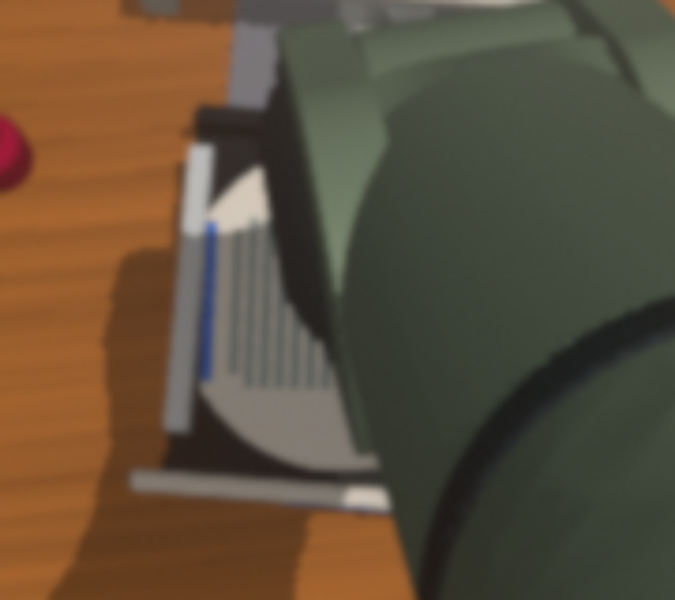

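```bash
for i in 1; do python3 -m handwheel '[[0,-0.04,0,0,0,0],[0,0,0,0,0,0]]'; done;  python3 -m handwheel '[[0,-0.04,0,0,0,0],[0,0,0,0,0,0]]' | grep -E "pos|force"
```

```text
clock: 10.58
position: [0.5365, -0.0416, 0.0274]
tool_rot: [3.142, -0.0, -0.187]
force: [-0.6, -1.2, 3.7]
grip_width: 0.0002
position: [0.5368, -0.0406, 0.0274]
force: [-0.5, -1.3, 5.6]
```

```bash
python3 -m handwheel '[[0,-0.04,0,0,0,0],[0,0,0,0,0,0]]' | grep -E "pos|force"
```

```text
position: [0.537, -0.0397, 0.0274]
force: [-1.4, -0.9, 5.8]
```

Run:
```python
from h import *
f=bot.grab_frame("wrist");cv2.imwrite("pics/w7.png",f["pixels"])
f=bot.grab_frame("top");cv2.imwrite("pics/t7.png",cv2.resize(f["pixels"][220:310,265:330],(433,600),interpolation=cv2.INTER_CUBIC))
s=bot.observe();print(s["force"],s["moment"],s["position"])
```

```text
[-0.04003586 -1.83328769  7.34816368] [-0.21898851  0.10030747  0.06402544] [ 0.53693315 -0.03965345  0.02745242]
```

View pics/w7.png

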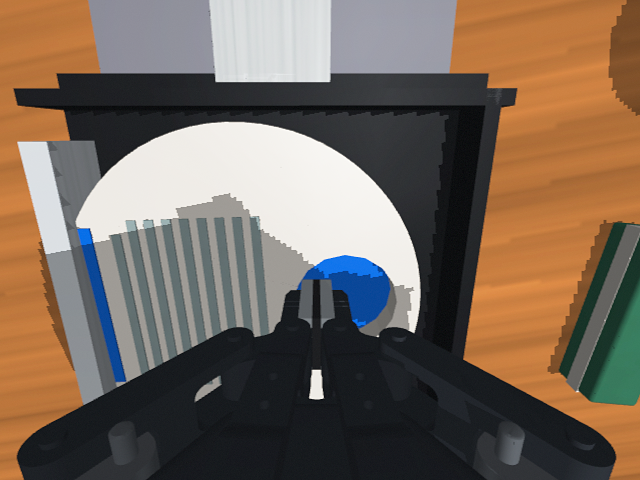

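View pics/t7.png

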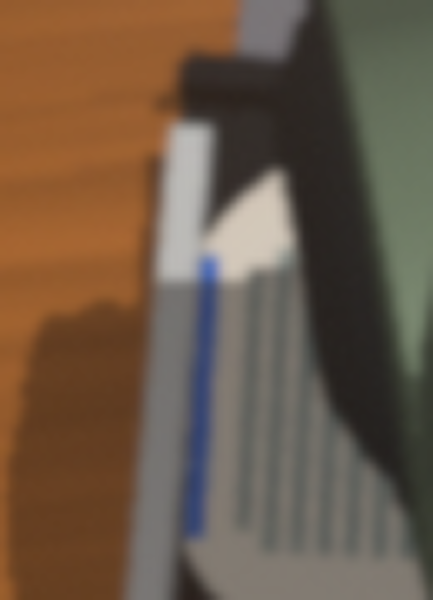

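```bash
python3 -m handwheel '[[0,0.2,0,0,0,0],[0,0.1,0,0,0,0],[0,0,-0.2,0,0,0],[0,0,-0.8,0,0,0],[-0.5,0,-1,0,0,0],[-1,0,-1,0,0,0],[-1,0,-1,0,0,0],[0,0,0,0,0,0]]'
python3 - <<'E'
from h import *
f=bot.grab_frame("wrist");cv2.imwrite("pics/w8.png",f["pixels"])
f=bot.grab_frame("top");cv2.imwrite("pics/t8.png",cv2.resize(f["pixels"][220:345,265:405],(672,600),interpolation=cv2.INTER_CUBIC))
s=bot.observe();print(s["force"],s["position"])
E
```

```text
clock: 12.18
position: [0.4736, -0.0351, 0.129]
tool_rot: [-3.141, -0.002, -0.186]
force: [0.1, 0.8, -0.5]
grip_width: 0.0
[ 0.40604875  0.45606731 -0.41478349] [ 0.47447945 -0.03524796  0.12751712]
```

View pics/w8.png

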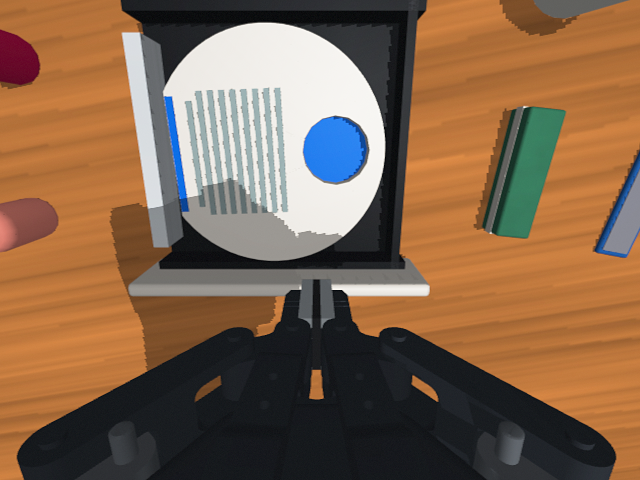

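View pics/t8.png

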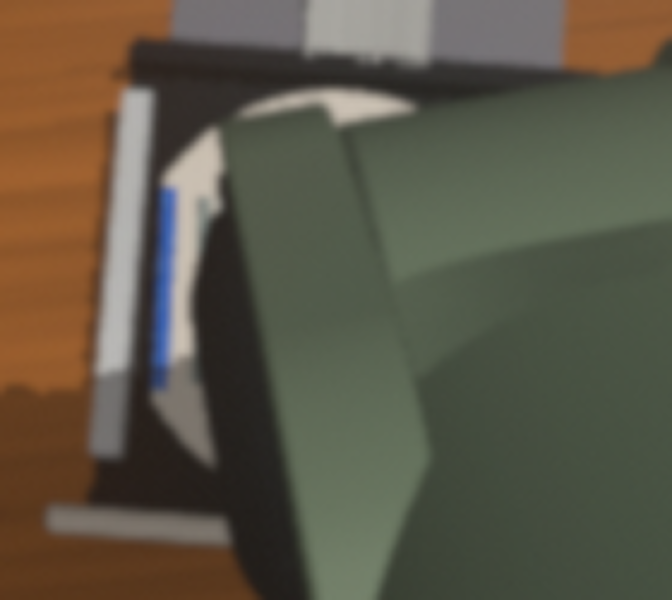

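```bash
cat > meas.py <<'E'
from h import *
from scipy.optimize import least_squares
TR=np.array([0.5403,-0.0219]);YAW=-0.1858
EX=np.array([np.cos(YAW),np.sin(YAW)]);EY=np.array([-np.sin(YAW),np.cos(YAW)])
def tr(p): d=np.array(p)[:2]-TR;return np.round(1000*np.array([d@EX,d@EY]),1)
def wrist(name):
    f=bot.grab_frame("wrist");cv2.imwrite(f"pics/{name}.png",f["pixels"])
    hsv=cv2.cvtColor(f["pixels"],cv2.COLOR_BGR2HSV)
    b=((hsv[...,0]>100)&(hsv[...,0]<125)&(hsv[...,1]>150)&(hsv[...,2]>80)).astype(np.uint8)
    n,l,st,ce=cv2.connectedComponentsWithStats(b)
    for i in range(1,n):
        if st[i,4]>100:
            ys,xs=np.nonzero(l==i);z=.02 if st[i,4]>2000 else .034
            P=np.array([ray(f,u,v,z)[:2] for u,v in zip(xs,ys)])
            w,V=np.linalg.eigh(np.cov(P.T));d=V[:,1];a=np.degrees(np.arctan2(d@EY,d@EX))
            print(st[i],"tray-frame mm",tr(P.mean(0)),"len",np.sqrt(12*w[::-1])*1000,"dir deg",a)
    return f
E
python3 - <<'E'
from meas import *
f=wrist("w9")
for a,z in(((123,33),.04),((138,33),.04),((162,45),.012),((153,247),.04),((170,247),.04),((183,240),.012)): print(a,tr(ray(f,*a,z)))
s=bot.observe();print(s["qpos"],tr(s["position"]))
E
```

```text
[163  98  25 115 805] tray-frame mm [-2.4 72.5] len [78.24547961  4.86005134] dir deg -178.05643472079447
[ 303  118   64   66 3224] tray-frame mm [  0.3 -38.4] len [40.16720187 39.72900803] dir deg 174.82340606850144
[597 159  43 100 649] tray-frame mm [ -44.3 -245.6] len [74.72645867 14.86254756] dir deg 175.83800216103333
(123, 33) [70.9 93.2]
(138, 33) [70.9 84. ]
(162, 45) [70.9 81.8]
(153, 247) [-67.2  94.4]
(170, 247) [-67.2  81.9]
(183, 240) [-70.6  83.6]
[-0.02308808  0.44603718 -0.03483     2.0770907   0.02580028  0.61866285
 -1.8327418 ] [-62.2 -25.4]
```

```bash
python3 -m handwheel '[[0,0,0,0,0,-0.028],[0,0,0,0,0,-0.028],[0,0,0,0,0,-0.028],[0,0,0,0,0,-0.028],[0,0,0,0,0,-0.028],[0,0,0,0,0,-0.028],[0,0,0,0,0,-0.028],[0,0,0,0,0,-0.028]]' >/dev/null; python3 -m handwheel '[[0,0,0,0,0,-0.026],[-0.13,0.63,0,0,0,0],[-0.13,0.63,0,0,0,0],[-0.13,0.62,0,0,0,0],[-0.13,0.62,0,0,0,0],[0,0,0,0,0,0]]'
python3 - <<'E'
from meas import *
f=wrist("w10")
for i in range(3): s=bot.observe();print(tr(s["position"]),s["position"],s["tool_rot"]); bot.grab_frame("wrist")
E
```

```text
clock: 14.08
position: [0.5342, -0.0603, 0.1266]
tool_rot: [-3.141, -0.0, 1.38]
force: [-0.4, -0.0, -0.2]
grip_width: -0.0003
[248  69 121  13 968] tray-frame mm [-4.2 72.5] len [77.76912648  4.74011566] dir deg -177.91056008969812
[ 285  209   60   53 2409] tray-frame mm [ -0.4 -39.4] len [39.71588495 37.21898842] dir deg 178.12209921099546
[  0.2 -38.7] [ 0.53338004 -0.05996554  0.12665404] [-3.14083186e+00 -2.98977396e-04  1.38114088e+00]
[ -0.2 -38.5] [ 0.53295978 -0.05971537  0.12681532] [-3.14078045e+00 -1.87320483e-04  1.38221481e+00]
[ -0.4 -38.5] [ 0.5327553  -0.05963635  0.12695827] [-3.14084492e+00 -7.46165168e-05  1.38292393e+00]
```

View pics/w10.png

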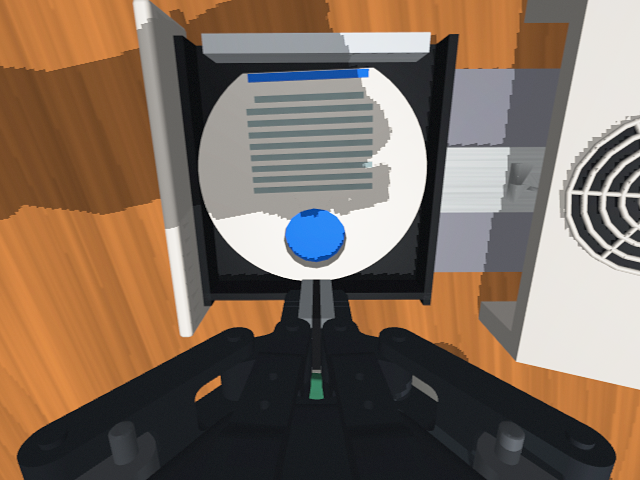

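```bash
python3 -m handwheel '[[0,0,0.8,0,0,0],[0,0,0.8,0,0,0],[0,0,0.8,0,0,0],[0,0,0.6,0,0,0],[0,0,0.5,0,0,0],[0,0,0.4,0,0,0],[0,0,0.1,0,0,0],[0,0,0,0,0,0]]'; python3 -m handwheel '[[0.12,0,0,0,0,0],[0.12,0,0,0,0,0],[0.12,0,0,0,0,0],[0.12,0,0,0,0,0],[0,0,0,0,0,0]]'
python3 - <<'E'
from meas import *
f=wrist("w11");s=bot.observe();print(tr(s["position"]),s["force"])
E
```

```text
clock: 15.28
position: [0.5331, -0.0598, 0.0274]
tool_rot: [3.141, -0.0, 1.384]
force: [0.4, 0.6, -0.1]
grip_width: -0.0002
clock: 15.9
position: [0.5353, -0.0477, 0.0273]
tool_rot: [3.142, -0.0, 1.385]
force: [0.4, 0.1, 0.6]
grip_width: -0.0003
[ 201   49  214   23 3133] tray-frame mm [-4.  77.3] len [85.99056542  5.41297537] dir deg -178.13508673904207
[331 281  33  45 468] tray-frame mm [ 15.3 -24.9] len [22.98229452  6.74496688] dir deg 119.77467231270433
[271 282  31  43 392] tray-frame mm [-16.2 -25. ] len [22.58336621  6.212648  ] dir deg 60.169369563273925
[ -0.2 -26.5] [ 0.2594898   0.19131397 -0.0829662 ]
```

View pics/w11.png

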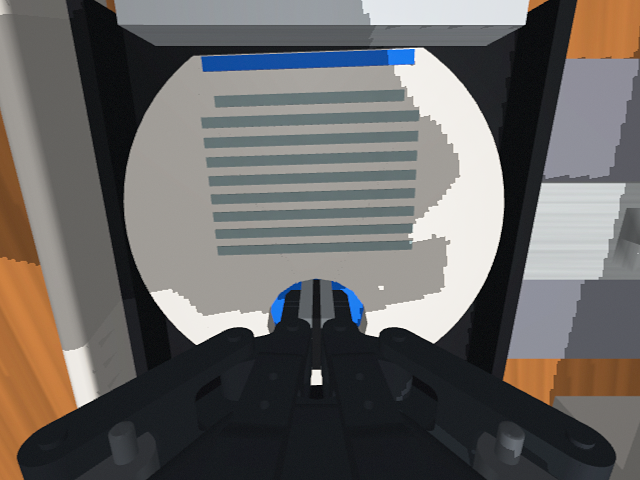

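```bash
python3 -m handwheel '[[0.06,0,0,0,0,0],[0.06,0,0,0,0,0],[0,0,0,0,0,0]]' | grep -E "pos|force";python3 -m handwheel '[[0.04,0,0,0,0,0],[0,0,0,0,0,0]]' | grep -E "pos|force"
```

```text
position: [0.5358, -0.0449, 0.0273]
force: [0.1, -1.4, -0.6]
position: [0.536, -0.044, 0.0273]
force: [-1.0, -0.3, -0.7]
```

```bash
python3 -m handwheel '[[0.04,0,0,0,0,0],[0,0,0,0,0,0]]' | grep -E "pos|force"
python3 - <<'E'
from meas import *
f=wrist("w12");s=bot.observe();print(tr(s["position"]),s["force"])
E
```

```text
position: [0.5362, -0.043, 0.0273]
force: [-0.0, 0.2, 0.1]
[ 203   51  213   21 3133] tray-frame mm [-3.2 81.6] len [86.0519322   5.41994761] dir deg -178.54150594240252
[271 283  31  43 381] tray-frame mm [-16.4 -20.7] len [22.47244885  6.12854512] dir deg 60.51233822676445
[331 282  32  45 435] tray-frame mm [ 15.4 -20.6] len [22.6512689   6.54013944] dir deg 119.42950291234146
[ -0.1 -21.5] [ 0.2709535   0.46200511 -0.17382714]
```

View pics/w12.png

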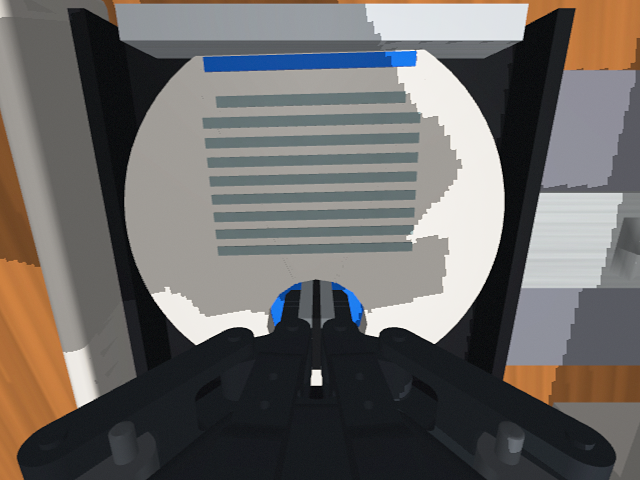

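```bash
python3 -m handwheel '[[0.04,0,0,0,0,0],[0,0,0,0,0,0]]' | grep -E "pos|force";python3 -m handwheel '[[0.04,0,0,0,0,0],[0,0,0,0,0,0]]' | grep -E "pos|force"
```

```text
position: [0.5364, -0.042, 0.0273]
force: [-0.0, 0.8, -0.2]
position: [0.5366, -0.041, 0.0273]
force: [-0.9, 0.8, -0.4]
```

```bash
python3 -m handwheel '[[0.04,0,0,0,0,0],[0,0,0,0,0,0]]' | grep -E "pos|force"
python3 - <<'E'
from meas import *
f=wrist("w13");s=bot.observe();print(tr(s["position"]),s["force"])
E
```

```text
position: [0.5367, -0.0402, 0.0273]
force: [0.1, 0.1, -0.1]
[ 209   55  213   15 3153] tray-frame mm [-1.3 84. ] len [85.64408552  5.46333199] dir deg -179.9433406576009
[270 283  32  44 426] tray-frame mm [-16.8 -18.1] len [22.65466001  6.45309797] dir deg 60.727365388005765
[332 283  30  43 353] tray-frame mm [ 15.3 -18.2] len [21.62909297  5.99825031] dir deg 119.50674838505735
[ -0.2 -18.7] [-0.96538208 -1.68558236 -0.42151097]
```

View pics/w13.png

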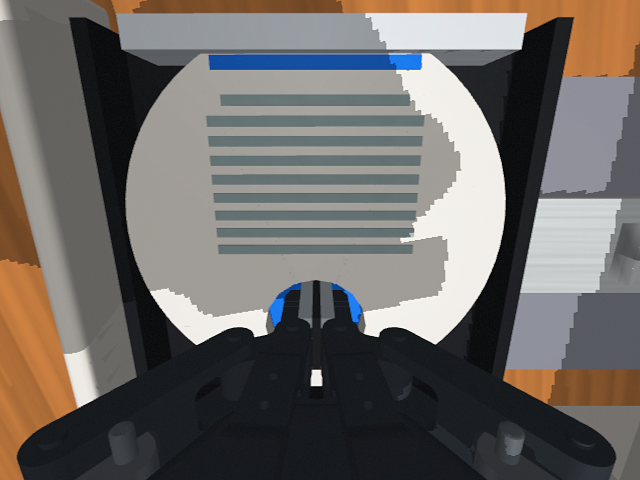

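```bash
python3 -m handwheel '[[0.03,0,0,0,0,0],[0,0,0,0,0,0]]' | grep -E "pos|force"
python3 - <<'E'
from meas import *
f=wrist("w14");s=bot.observe();print(tr(s["position"]),s["force"])
E
```

```text
position: [0.5367, -0.04, 0.0273]
force: [-0.6, -5.1, -0.8]
[ 209   55  213   15 3138] tray-frame mm [-0.7 84.2] len [85.46504868  5.43360299] dir deg -179.93239781789714
[270 283  32  45 408] tray-frame mm [-16.9 -18.2] len [22.35045248  6.360481  ] dir deg 60.878509877643836
[332 283  30  43 343] tray-frame mm [ 15.4 -18.2] len [21.34862703  5.94703902] dir deg 119.4872850619798
[ -0.2 -18.4] [-0.51469567 -4.22822109  0.40492687]
```

```bash
python3 -m handwheel '[[-0.2,0,0,0,0,0],[-0.2,0,0,0,0,0],[0,0,-0.2,0,0,0],[0,0,-0.4,0,0,0],[0,0,-1,0,0,0],[0,0,-1,0,0,0],[0,0,-1,0,0,0],[0,0,0,0,0,0]]'
python3 - <<'E'
from meas import *
f=wrist("w15");s=bot.observe();print(tr(s["position"]),s["force"])
E
python3 -m handwheel '[[0.22,-1,0,0,0,0],[0.22,-1,0,0,0,0],[0.22,-1,0,0,0,0],[0.22,-1,0,0,0,0],[0.22,-1,0,0,0,0],[0,0,0,0,0,0.028],[0,0,0,0,0,0.028],[0,0,0,0,0,0.028]]'
```

```text
clock: 18.98
position: [0.5361, -0.0491, 0.1195]
tool_rot: [3.138, -0.0, 1.384]
force: [-0.4, -1.1, -0.6]
grip_width: 0.0
[251  74 124   8 985] tray-frame mm [-1.2 81.4] len [77.30528952  4.55363601] dir deg -179.97052685525787
[ 284  214   60   54 2496] tray-frame mm [ -1.2 -30.7] len [39.67474661 37.03723454] dir deg 178.36836961768174
[  0.3 -27.7] [0.28976406 0.04509737 0.63730144]
clock: 20.02
position: [0.4169, 0.0011, 0.1169]
tool_rot: [-3.141, 0.0, 0.851]
force: [0.9, -0.2, 0.6]
grip_width: -0.0003
```

View pics/w15.png

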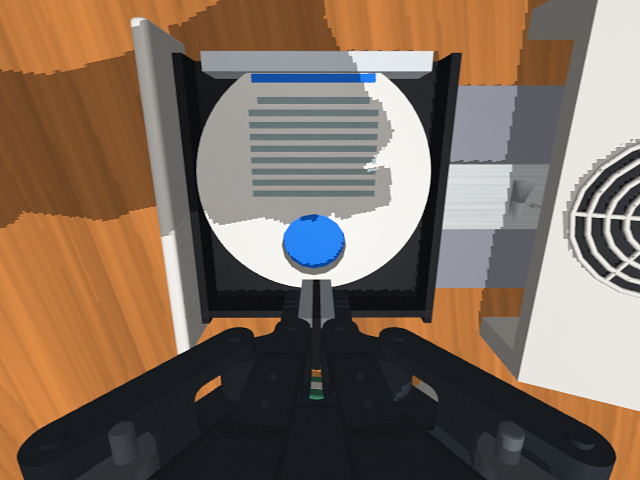

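```bash
python3 -m handwheel '[[0,0,0,0,0,0.028],[0,0,0,0,0,0.028],[0,0,0,0,0,0.028],[0,0,0,0,0,0.028],[0,0,0,0,0,0.028],[0,0,0,0,0,0.025],[0,0,0,0,0,0]]'
python3 - <<'E'
from meas import *
f=wrist("w16");s=bot.observe();print(tr(s["position"]),s["position"],s["tool_rot"])
E
```

```text
clock: 20.9
position: [0.417, 0.0012, 0.117]
tool_rot: [3.141, 0.001, -0.179]
force: [-0.5, 0.0, 0.7]
grip_width: 0.0
[175   0  19 115 901] tray-frame mm [-7.2 81.6] len [63.29612323  4.78558644] dir deg -179.95869274832216
[ 329   12   71   77 4247] tray-frame mm [  0.5 -30. ] len [39.88976261 37.83700433] dir deg 57.09763369049711
[-1.254e+02 -1.000e-01] [0.41702105 0.00118237 0.11703914] [ 3.14122048e+00  5.79818199e-04 -1.76178724e-01]
```

View pics/w16.png

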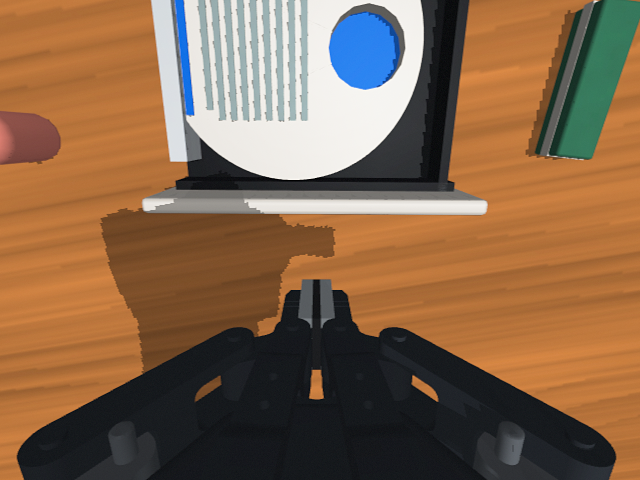

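```bash
python3 -m handwheel '[[0,0,0.8,0,0,0],[0,0,0.8,0,0,0],[0,0,0.7,0,0,0],[0,0,0.6,0,0,0],[0,0,0.4,0,0,0],[0,0,0,0,0,0]]'; python3 -m handwheel '[[0.2,0,0,0,0,0],[0.2,0,0,0,0,0],[0.1,0,0,0,0,0],[0,0,0,0,0,0]]'
```

```text
clock: 21.7
position: [0.4169, 0.001, 0.0344]
tool_rot: [3.141, 0.001, -0.179]
force: [0.1, 0.7, 0.6]
grip_width: 0.0001
clock: 22.2
position: [0.4298, -0.0013, 0.0349]
tool_rot: [-3.141, -0.0, -0.18]
force: [-0.1, -0.7, -0.7]
grip_width: 0.0001
```

```bash
python3 -m handwheel '[[0.1,0,0,0,0,0],[0.1,0,0,0,0,0],[0.2,0,0,0,0,0],[0.3,0,0,0,0,0],[0.3,0,0,0,0,0],[0.3,0,0,0,0,0],[0.3,0,0,0,0,0],[0.3,0,0,0,0,0]]'
python3 - <<'E'
from meas import *
s=bot.observe();print(tr(s["position"]),s["force"])
E
python3 -m handwheel '[[0.3,0,0,0,0,0],[0.3,0,0,0,0,0],[0.3,0,0,0,0,0],[0.3,0,0,0,0,0],[0.3,0,0,0,0,0],[0.3,0,0,0,0,0],[0.3,0,0,0,0,0],[0.3,0,0,0,0,0]]'
python3 - <<'E'
from meas import *
f=wrist("w17");s=bot.observe();print(tr(s["position"]),s["force"])
E
```

```text
clock: 23.2
position: [0.4747, -0.0099, 0.0344]
tool_rot: [3.141, 0.004, -0.18]
force: [-8.7, 1.3, 4.0]
grip_width: -0.0002
[-66.7  -0.3] [-8.72899881  1.30006875  3.97804815]
clock: 24.2
position: [0.5336, -0.0208, 0.0343]
tool_rot: [3.14, 0.004, -0.18]
force: [-10.1, -0.9, 3.5]
grip_width: -0.0
[  91    0   36  145 1896] tray-frame mm [89.5 81.4] len [51.40492521  5.08753212] dir deg -179.96950230716214
[ 336    0  108  106 9428] tray-frame mm [101.4 -30.2] len [40.4141945  35.49252045] dir deg 78.25253325086162
[-5.7 -0.1] [-6.54173656 -1.05245179 -2.11215005]
```

View pics/w17.png

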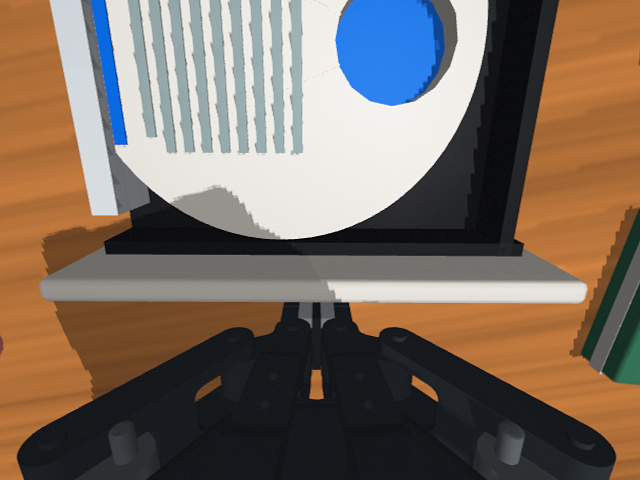

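```bash
python3 -m handwheel '[[0.3,0,0,0,0,0],[0.36,0,0,0,0,0],[0.36,0,0,0,0,0],[0.36,0,0,0,0,0],[0.36,0,0,0,0,0],[0.36,0,0,0,0,0],[0.36,0,0,0,0,0],[0.36,0,0,0,0,0]]'; python3 -m handwheel '[[0.2,0,0,0,0,0],[0.2,0,0,0,0,0],[0.2,0,0,0,0,0],[0.2,0,0,0,0,0]]'
python3 - <<'E'
from meas import *
f=wrist("w18");s=bot.observe();print(tr(s["position"]),s["force"])
E
```

```text
clock: 25.25
position: [0.6028, -0.0336, 0.0341]
tool_rot: [3.14, 0.005, -0.181]
force: [-11.1, -0.4, 3.2]
grip_width: 0.0003
clock: 25.75
position: [0.6225, -0.0372, 0.034]
tool_rot: [3.14, 0.004, -0.181]
force: [-8.8, -1.5, 2.7]
grip_width: -0.0003
[84.3  0.2] [-7.361246   -1.11729205 -0.04997444]
```

View pics/w18.png

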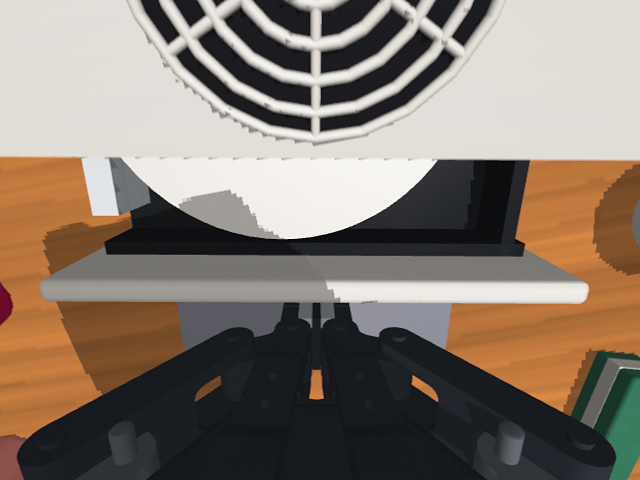

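```bash
python3 -m handwheel '[[0.12,0,0,0,0,0],[0.12,0,0,0,0,0],[0.12,0,0,0,0,0],[0.12,0,0,0,0,0]]'; python3 -m handwheel '[[0.08,0,0,0,0,0],[0.08,0,0,0,0,0]]'|grep -E 'pos|force'; python3 -m handwheel '[[0.06,0,0,0,0,0]]'|grep -E 'pos|force'
```

```text
clock: 26.3
position: [0.6344, -0.0393, 0.034]
tool_rot: [3.14, 0.004, -0.181]
force: [-9.1, -1.2, 1.5]
grip_width: 0.0002
position: [0.6378, -0.04, 0.034]
force: [-14.3, 0.8, 5.1]
position: [0.6393, -0.0402, 0.034]
force: [-12.8, -0.4, 3.9]
```

```bash
python3 -m handwheel '[[0.06,0,0,0,0,0]]'|grep -E 'pos|force'; python3 -m handwheel '[[0.06,0,0,0,0,0]]'|grep -E 'pos|force'
```

```text
position: [0.6405, -0.0404, 0.0339]
force: [-18.1, 1.1, 6.4]
position: [0.6408, -0.0404, 0.0337]
force: [-24.0, 2.2, 9.6]
```

```bash
python3 -m handwheel '[[-1,0,0,0,0,0],[-1,0,0,0,0,0],[-1,0,0,0,0,0],[0,0,-0.5,0,0,0],[0,0,-1,0,0,0],[0,0,-1,0,0,0],[0,0,-1,0,0,0],[0,0,0,0,0,0]]'
python3 - <<'E'
from meas import *
f=wrist("w19");s=bot.observe();print(tr(s["position"]),s["force"])
E
```

```text
clock: 27.92
position: [0.5725, -0.0272, 0.1245]
tool_rot: [-3.141, -0.004, -0.181]
force: [-0.2, 0.3, 0.0]
grip_width: 0.0001
[261 144 112   2 123] tray-frame mm [100.    4.3] len [79.96405496  0.60707119] dir deg 90.13570303788737
[601 275  39  83 571] tray-frame mm [ -32.5 -241.3] len [70.19417977 13.70348607] dir deg 174.80045337215074
[31.9  0.7] [-1.02603811  0.34700068  0.03922766]
```

View pics/w19.png

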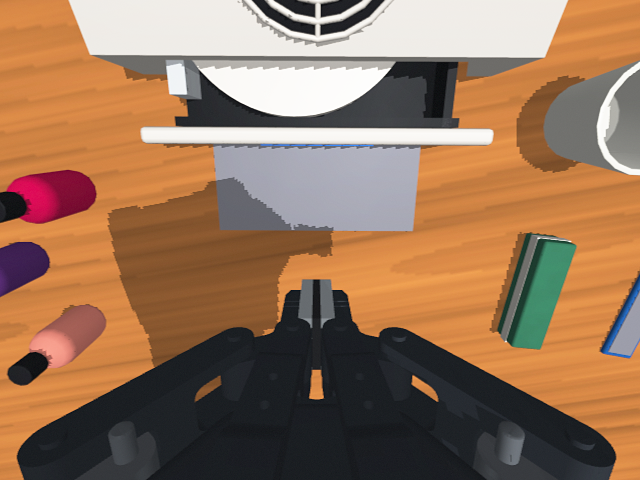

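```bash
python3 -m handwheel '[[0,0,-1,0,0,0],[0,0,-1,0,0,0],[0,0,-1,0,0,0],[-0.5,1,0,0,0,0],[-0.5,1,0,0,0,0],[-0.5,1,0,0,0,0],[-0.5,1,0,0,0,0],[-0.5,1,0,0,0,0]]' >/dev/null; python3 -m handwheel '[[0,1,0,0,0,0],[0,1,0,0,0,0],[0,1,0,0,0,0],[0,1,0,0,0,0],[0,0,0,0,0,0],[0,0,0,0,0,0],[0,0,0,0,0,0],[0,0,0,0,0,0]]'
python3 - <<'E'
from meas import *
f=bot.grab_frame("top");cv2.imwrite("pics/t20.png",f["pixels"])
p=f["pixels"][170:270,265:405];cv2.imwrite("pics/t20c.png",cv2.resize(p,(784,560),interpolation=cv2.INTER_CUBIC))
g=bot.grab_frame("scene");cv2.imwrite("pics/s20.png",g["pixels"])
E
```

```text
clock: 29.98
position: [0.4691, -0.2366, 0.1973]
tool_rot: [-3.141, 0.0, -0.179]
force: [0.1, -0.9, 0.1]
grip_width: -0.0001
```

View pics/t20.png

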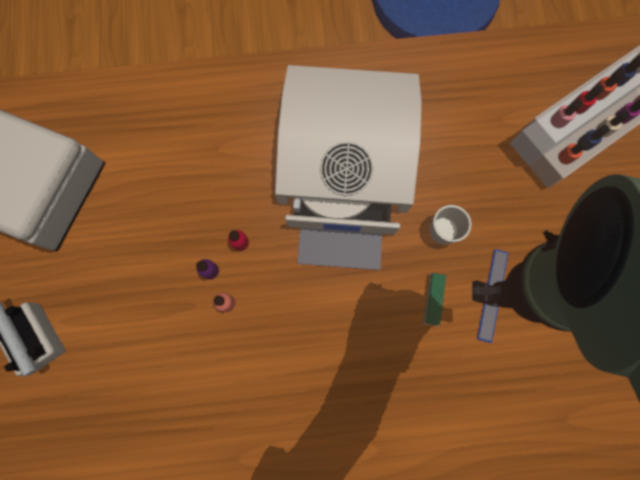

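View pics/t20c.png

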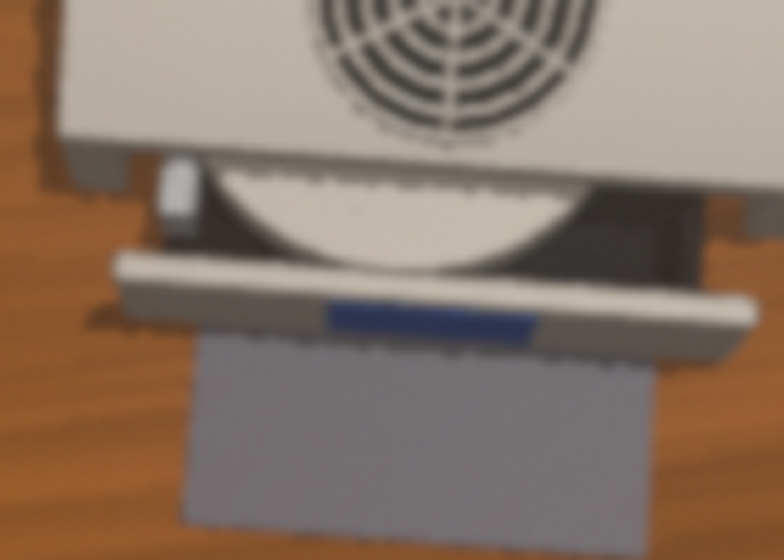

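View pics/s20.png

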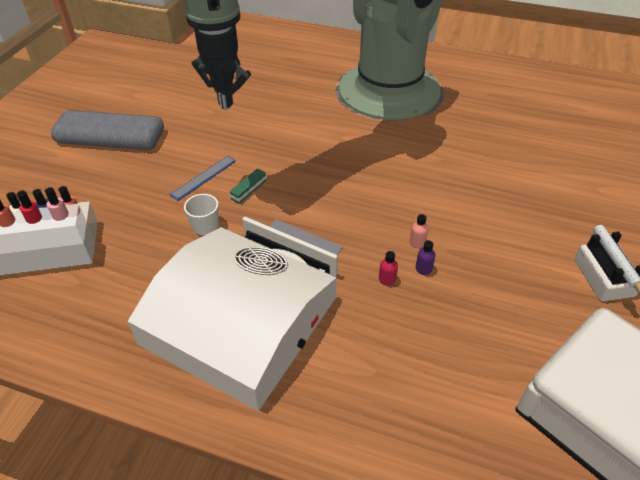

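Run:
```python
from meas import *
f=bot.grab_frame("top")
g=cv2.cvtColor(f["pixels"],cv2.COLOR_BGR2GRAY).astype(float)
pts=[]
for r in range(203,217):
    row=g[r,303:380]; d=np.diff(row); a=np.argmax(d[:35]); b=35+np.argmin(d[35:])
    def sub(d,i):
        if 0<i<len(d)-1:
            y0,y1,y2=abs(d[i-1:i+2]);q=y0-2*y1+y2
            return i+(0 if q==0 else .5*(y0-y2)/q)
        return i
    L=tr(ray(f,303.5+sub(d,a),r,.034));Rr=tr(ray(f,303.5+sub(d,b),r,.034));print(r,L,Rr,d[a],d[b]);pts+=[L,Rr]
pts=np.array(pts)
q=least_squares(lambda p:np.hypot(*(pts-p).T)-80,[200,15],loss='soft_l1');print(q.x,"expect 200,15")
print(bot.observe()["clock"])
```

```text
203 [142.7  75.3] [152.2 -50.1] 34.0 -14.0
204 [140.9  73.3] [150.1 -49.1] 32.0 -19.0
205 [139.   71.2] [148.  -47.8] 29.0 -20.0
206 [137.2  68.9] [145.8 -44.5] 29.0 -29.0
207 [135.4  66.8] [143.7 -43.6] 28.0 -33.0
208 [133.6  64.5] [141.7 -42.5] 27.0 -29.0
209 [131.7  62.4] [139.4 -38.7] 25.0 -25.0
210 [130.   58.6] [137.3 -36.8] 23.0 -26.0
211 [128.3  55.4] [134.9 -31.9] 21.0 -21.0
212 [126.5  53. ] [132.9 -31.2] 22.0 -25.0
213 [124.7  51.3] [130.7 -28.8] 18.0 -20.0
214 [123.3  42.6] [128.4 -24.7] 16.0 -18.0
215 [121.6  39.6] [126.3 -22.9] 17.0 -15.0
216 [120.1  33. ] [123.7 -15. ] 12.0 -14.0
[197.34724686  15.98035359] expect 200,15
30.125
```

Run:
```python
from workcell import bot
print(bot.job_done(),bot.observe()["clock"])
```

```text
the job is handed in; nothing more can be done
the job is handed in; nothing more can be done
```

The filter disc is turned with its flat against the aluminium bar, the tray is pushed in and latched, and the job was handed in at about 30 s of the 67 s allowed.

**Disc:** I turned it about 95° with the closed fingertips in the blue pocket, then pushed it against the bar.
- The first push against the bar did not hold. The wrist showed about 7 N pressing down on the disc, and the disc came back about 7 mm when I withdrew the finger.
- I turned the gripper 90° and pushed again with about 5 N. After the finger left, the flat was within 0.1° of the bar by the calibrated camera, and the pocket was within 1 mm of its seated position.

**Tray:** I pushed until it stopped hard; the wrist read about 24 N at that moment, above the 15 N you gave as plenty. After I drew back it measured 200 mm in, and it was still in about 2 s later with the arm well clear.

**Last checks:**
- Fitting the visible rim of the disc put its centre at 197 and 16 mm, where 200 and 15 mm is seated, which is within measuring error.
- The flat itself is hidden under the housing once the tray is in, so its angle was last seen directly about halfway through the push.
- The bottles, buffer, file and cup look undisturbed in the pictures.

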